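Try out the perfume carousel, shadow its knob and park it

TASK

Try the perfume carousel on the dresser for free running: swing its platter round by the brass knob (or otherwise), no faster than a turn in about 3 seconds, let go, and while it coasts by itself shadow the moving knob with the gripper, keeping the point between the finger pads within 3 cm of the knob's top without touching the platter or knob, for at least 4 seconds on end and all that time faster than a turn in 20 seconds. Then catch it and park the platter at rest with the knob right at the green pointer, let go and draw back. The bottle and the jar must stay standing on their felt spots all along, and the other things on the dresser are left alone.

Things in the scene. Friction and masses are not known exactly. Their poses are not given: they have to be found in the camera images.
- carousel: the fixed black foot of the carousel, a disc 190 mm across on the dresser; origin: centre of its underside on the dresser, on the vertical turning axis of the platter.
- pointer: steel strip fixed to the foot, ending in an green pointer post (30 mm wide, 8 mm thick, top 66 mm above the dresser) with a green tongue at its foot, just outside the platter; origin: on the turning axis, on the dresser; the post stands 176 mm from it in the pointer's own +x direction. It may point any way.
- platter: white round platter, 300 mm across, turning freely about the vertical (own z) axis, either way, without stops; origin: on the axis, underside, 42 mm above the dresser. Its floor is 12 mm above the origin (54 mm above the dresser), the low rim's top 20 mm above it. The brass knob stands on it in its own +x direction, 115 mm from the axis.
- hub_top (a point): top centre of the brass hub disc (36 mm across, 12 mm high) in the middle of the platter, on the axis, 66 mm above the dresser. Platter dynamics, nominal: mass 1.2 kg, inertia with bottle and jar about 0.017 kg m2, bearing drag 0.0018 N m per rad/s plus 0.0006 N m; let go at 1.2 rad/s it slows with a time constant of about 7 s (5 to 11 s, as the mass varies).
- knob_top (a point): centre of the top face of the brass knob: an upright round post, 24 mm in diameter, that spins freely about its own vertical axis on a low steel disc (34 mm across, 6 mm high), its top face 60 mm above the platter floor, 114 mm above the dresser. Moves with the platter, 115 mm from the axis.
- park_point (a point): where the centre of the knob's top must finally be: 115 mm from the axis in the direction of the green pointer, 114 mm above the dresser.
- amber: amber glass bottle with black cap, 48 mm in diameter, 100 mm high, about 0.2 kg, standing loose on the platter; origin: centre of its underside, z up.
- cream: white jar with brass lid, 58 mm in diameter, 60 mm high, about 0.15 kg, standing loose on the platter; origin: centre of its underside, z up.
- amber_seat (a point): centre of the grey felt spot (68 mm across) on the platter on which the amber bottle stands, 85 mm from the axis, 2.2 rad counterclockwise (seen from above) from the knob.
- cream_seat (a point): centre of the grey felt spot on which the white jar stands, 85 mm from the axis, 2.2 rad clockwise from the knob.
- polish: red tin, 70 mm in diameter, 75 mm high, a bystander; origin: centre of its underside.
- shoe_brush: brush lying on the dresser, a bystander; origin: centre of its underside.
- ring_dish: blue bowl, 100 mm across, 30 mm high, a bystander; origin: centre of its underside.
Not all that is in view belongs to the job. Leave any blue or purple look-alike of the amber alone.

How it is judged (in metres and radians):
On the way:
1. the platter coasts untouched, faster than 0.31 rad/s, with the tool point within 30 mm of the knob's top, for 4 s on end (angular speed of platter above 0.31 rad/s and distance between the grasp point and knob_top below 0.03 m and contact force between each of the arm, the fingers and platter below 0.2 N), for 4 s.
At the end, for the whole second after the job is handed in: the knob stands within 15 mm of the park point at the green pointer, the platter is at rest (below 0.05 rad/s), bottle and jar stand upright within 20 mm of their felt spots' centres, and the tin, the brush and the bowl are within 30 mm of where they were (horizontal distance between knob_top and park_point below 0.015 m and angular speed of platter below 0.05 rad/s and angle between each of amber, cream's own z axis and vertical below 0.1 rad and distance between amber and amber_seat below 0.02 m and distance between cream and cream_seat below 0.02 m and distance of each of polish, shoe_brush, ring_dish from where it was at the start of the episode below 0.03 m); the robot touches nothing.
It fails at once if the platter is spun faster than 2.3 rad/s (angular speed of platter above 2.3 rad/s).
It fails at once if the bottle or the jar tips by more than 0.3 rad (angle between any of amber, cream's own z axis and vertical above 0.3 rad).
It fails at once if the bottle or the jar slides or is taken 30 mm from its felt spot (distance between amber and amber_seat above 0.03 m or distance between cream and cream_seat above 0.03 m).
It fails at once if a bystander is moved by more than 30 mm (distance of any of polish, shoe_brush, ring_dish from where it was at the start of the episode above 0.03 m).
It also fails if it takes over 61 s, if anything falls off the work surface, if the arm or the gripper's body presses on something with over 40 N, if the wrist force passes 120 N, or if a joint passes its speed limit or range.

ROBOT

A 6-joint arm with a two-finger parallel gripper is mounted at the origin on the work surface. World frame = base frame: x ahead of the robot, y to its left, z up, the work surface at z = 0. Lengths are in m, angles in degrees, forces in N, time in s.
With the tool pointing down it reaches from about 0.4 to 0.825 m from the base axis. Payload 7 kg.
Tool frame: the origin (TCP) lies between the finger pads, 19 mm behind the fingertips; this is the grasp point; z points along the fingers, y is the line along which they close (so a half turn about z gives the same grasp; the last joint's range is limited). The gripper opens to 88 mm and grips with 3 to 60 N. Pads are 19 mm wide; open, the fingers measure 130 mm over their backs; the gripper's body (78 mm by 193 mm) begins 47 mm behind the grasp point.
Start: joints at [-59.696, 20.546, 0.682, 0, -70.136, -16.507], TCP at [0.161, -0.656, 0.245] pointing down, gripper open.
Joint ranges: [-176.03, 176.03], [-82.01, 121.73], [-58.28, 71.71], [-173.87, 95.51], [-174.79, -0.11], [-173.66, 173.66]. Speed limits (degrees/s): [136.94, 136.94, 172.46, 180, 180, 180].

INTERFACE

Orientations are given as [roll, pitch, yaw] about the fixed x, y, z axes, in that order (R = Rz(yaw) Ry(pitch) Rx(roll)).
In Python, from plant import r, viewer, close_job gives the robot as it stands. The module is installed in compiled form; this text tells all that it offers.
- The arm moves only by the tool arm_command, never from a script. Its arguments are lists of equal length, an entry for each row: "travel": the shift along the world's x, y, z scaled (see below), a list of three; "delta_rot": the turn, a rotation vector about the world's x, y, z scaled (see below), a list of three. In form: {"travel": [[dx, dy, dz], ...], "delta_rot": [[rx, ry, rz], ...]}. A call has 1 to 20 rows; each row is the pose to reach, as a shift and turn from the pose commanded when the call began; what a row does not reach only later rows make up. The controller multiplies each number of a shift by 0.5 m and each number of a turn by 90 degrees. A row lasts 1/8 s, in which the tool goes at most 62.5 mm and 10.7 degrees, less where a joint would pass 70% of its speed; a pose out of reach is approached as far as the arm can. A call with a number of a shift or a turn outside -1 to 1 is refused whole. A call with a gripper value outside its range is refused whole. "grip" is the opening, from 0 (shut) to 1 (fully open), set as the call begins (left out, the last holds). The fingers move at their own pace and stop on an object; "newtons" is the grip in N (left out, the last holds). Time passes only in rows, so rows that repeat a pose let the fingers close. It gives the time, the measured TCP pose, the force, the opening and the grip force at its end, in the units of the state.
- r.get_state(): the state, without advancing time (a new reading comes with each control period).
- viewer.capture(name): name is "side" or "top" or "wrist"; returns a dict with "img" (480x640x3 uint8, red, green, blue), "camera_matrix" (3x3 intrinsics, pixels), "R" (3x3) and "t" (3): a world point X has camera coordinates R X + t; the wrist camera has in their place "mount" (4x4, takes a point from camera to tool coordinates, whose origin is the TCP and whose axes are the flange's). Camera axes: x right, y down, z forward; pixel columns grow to the right and rows downward; lengths in m; the calibration is good to about 2 mm. A picture is of the moment at which its call begins: read the wrist's pose just before it. There is no depth.
- close_job(): hands the job in; it is judged then, once.
The state is a dict: "time_s": time; "joints": joint angles; "qd": joint speeds; "joint_torque": joint torques, N m; "tcp_pos": TCP position; "eef_rot": TCP orientation; "contact_force": force on the tool from outside, world axes, zero at the start; "moment": the same for the moment, N m; "gripper_width": finger opening in m; "gripper_force": force on a finger pad.
Only numpy, scipy, OpenCV 4.12 (cv2) and the standard library are available. Lean on these libraries where they do the work, as an engineer would, in place of code of your own. Each camera call takes 0.05 s, during which the arm holds its last target. There are 200 camera calls.

## Working session

There is one attempt and no reset: what is moved stays moved. The work goes in short steps, Python scripts to look and compute and a tool call to move; the robot and the scene stay as the last step left them, time stands still between calls to the robot, and variables do not carry over. Pictures are saved under pics/ and viewed, at most 10 in all, crops included, and the job is handed in when it is done.

Besides the shell and the picture viewer there is one more tool, called as name(argument=value, ...) on one line, values as JSON. arm_command: Moves the arm, as the interface text tells. Shifts and turns lie within -1 to 1; 1 stands for 0.5 m of shift or 90 degrees of turn. Its arguments: {"type":"object","properties":{"travel":{"type":"array"},"delta_rot":{"type":"array"},"grip":{"type":"number"},"newtons":{"type":"number"}},"required":["travel","delta_rot"]}

```bash
mkdir -p pics; python3 - <<'E'
from plant import r, viewer
import cv2,numpy as np,pickle
s=r.get_state();print(s)
d={}
for n in("side","top"):
    c=viewer.capture(n);d[n]=c;cv2.imwrite(f"pics/{n}0.png",c["img"][:,:,::-1]);print(n,c["camera_matrix"],c["R"],c["t"])
pickle.dump(d,open("c0.pkl","wb"))
E
```

```text
{'time_s': 0.0, 'joints': array([-5.96982070e+01,  2.05919177e+01,  6.34309393e-01, -1.88622277e-02,
       -7.01374064e+01, -1.65064479e+01]), 'qd': array([ 0.01485836, -0.04895356, -0.02886294,  0.14788919, -0.02355538,
        0.00361093]), 'joint_torque': array([ 4.61365380e-04, -5.82717669e+01,  2.93075502e+01,  6.99775457e+00,
        7.14180715e-03, -1.42519734e-04]), 'tcp_pos': array([ 0.16081038, -0.65509097,  0.24442526]), 'eef_rot': array([ 1.79903863e+02, -9.99737470e-03, -1.66211070e+02]), 'contact_force': array([0.36156022, 0.4009587 , 0.94077791]), 'moment': array([ 0.02750997, -0.01203417,  0.00376012]), 'gripper_force': 0.0, 'gripper_width': 0.08755353197822088}
side [[492.17690852   0.         321.23620879]
 [  0.         492.17690852 235.12215897]
 [  0.           0.           1.        ]] [[-0.99528597 -0.09640209  0.010605  ]
 [-0.07259126  0.66798014 -0.74063017]
 [ 0.06431437 -0.73790865 -0.67182921]] [0.5141815  0.10309159 1.13038324]
top [[475.5331416    0.         319.64592215]
 [  0.         475.5331416  235.47965273]
 [  0.           0.           1.        ]] [[-0.00138455 -0.99999722  0.0019083 ]
 [-0.99627978  0.00121497 -0.08616915]
 [ 0.08616659 -0.00202051 -0.99627869]] [2.36552730e-04 4.96660270e-01 1.27928963e+00]
```

View pics/top0.png

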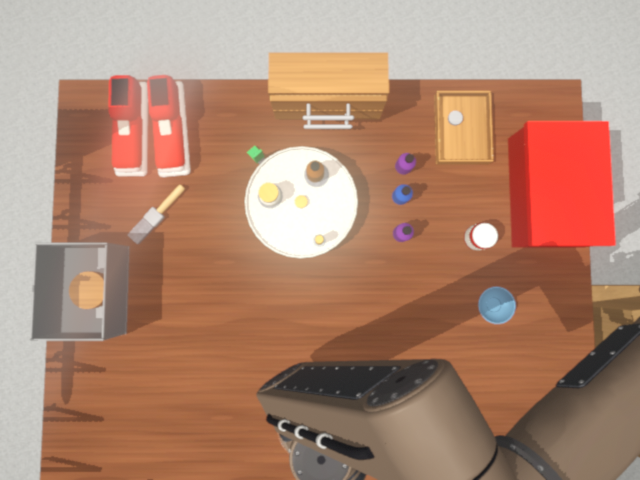

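View pics/side0.png

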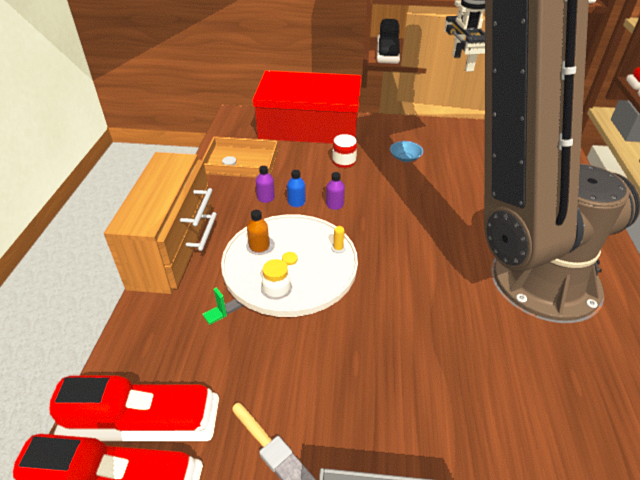

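The top view shows the platter centred near (301,202), hub (302,202), knob (320,240), jar lid (269,192), bottle (315,170), and the green post (255,153). The side view shows the knob (339,237), hub (290,257), and green post (220,302).

```bash
cat > h.py <<'E'
import numpy as np,cv2
def ray(c,u,v):
    d=np.linalg.inv(c["camera_matrix"])@[u,v,1.]
    return -c["R"].T@c["t"], c["R"].T@d
def plane(c,u,v,z):
    o,d=ray(c,u,v); return o+d*(z-o[2])/d[2]
def tri(a,pa,b,pb):
    A=[];y=[]
    for c,p in((a,pa),(b,pb)):
        o,d=ray(c,*p);d/=np.linalg.norm(d);P=np.eye(3)-np.outer(d,d);A.append(P);y.append(P@o)
    return np.linalg.lstsq(np.vstack(A),np.hstack(y),rcond=None)[0]
def proj(c,X):
    p=c["camera_matrix"]@(c["R"]@X+c["t"]);return p[:2]/p[2]
def blobs(im,lo,hi,box,amin=15):
    h=cv2.cvtColor(im,cv2.COLOR_RGB2HSV);m=cv2.inRange(h,lo,hi);k=np.zeros_like(m);x0,y0,x1,y1=box;k[y0:y1,x0:x1]=m[y0:y1,x0:x1]
    n,l,s,ce=cv2.connectedComponentsWithStats(k)
    return [(ce[i].round(1),s[i]) for i in range(1,n) if s[i,4]>=amin]
E
python3 - <<'E'
import pickle,numpy as np,cv2
from h import *
d=pickle.load(open("c0.pkl","rb"));T,S=d["top"],d["side"]
for n,c,b in(("top",T,(240,140,365,265)),("side",S,(195,205,365,330))):
    print(n,"yel",blobs(c["img"],(18,110,120),(35,255,255),b));print("green",blobs(c["img"],(45,120,60),(85,255,255),b))
    print("amber",blobs(c["img"],(5,120,40),(16,255,220),b))
    h=cv2.cvtColor(c["img"],cv2.COLOR_RGB2HSV)
    m=cv2.inRange(h,(0,0,190),(179,90,255));k=np.zeros_like(m);k[b[1]:b[3],b[0]:b[2]]=m[b[1]:b[3],b[0]:b[2]]
    cs,_=cv2.findContours(k,0,2);e=cv2.fitEllipse(cv2.convexHull(max(cs,key=cv2.contourArea)));print("ell",e)
big=np.hstack([cv2.resize(T["img"][140:265,240:365],(400,400),interpolation=2),cv2.resize(S["img"][205:330,200:360],(400,400))]);cv2.imwrite("pics/crop.png",big[:,:,::-1])
E
```

```text
top yel []
green []
amber [(array([247.4, 149.2]), array([240, 140,  28,  28, 299], dtype=int32)), (array([355.5, 144.9]), array([340, 140,  25,  17, 215], dtype=int32)), (array([309.2, 170.6]), array([308, 167,   4,   7,  16], dtype=int32)), (array([242.6, 258.4]), array([240, 249,  10,  16,  75], dtype=int32)), (array([361.9, 262.3]), array([357, 259,   8,   6,  22], dtype=int32))]
ell ((300.4609069824219, 201.9563751220703), (112.56659698486328, 113.6724624633789), 65.5161361694336)
side yel [(array([338.5, 237.5]), array([334, 226,  10,  24, 218], dtype=int32)), (array([278.7, 266.8]), array([262, 252,  36,  30, 610], dtype=int32))]
green [(array([216., 309.]), array([203, 288,  24,  37, 405], dtype=int32))]
amber [(array([196.3, 208.3]), array([195, 205,   5,  10,  27], dtype=int32)), (array([275.8, 269.4]), array([ 195,  205,  170,  125, 9010], dtype=int32)), (array([200. , 229.2]), array([195, 218,  14,  25, 193], dtype=int32))]
ell ((289.18267822265625, 265.0667724609375), (102.7411880493164, 136.75660705566406), 86.92467498779297)
```

View pics/crop.png

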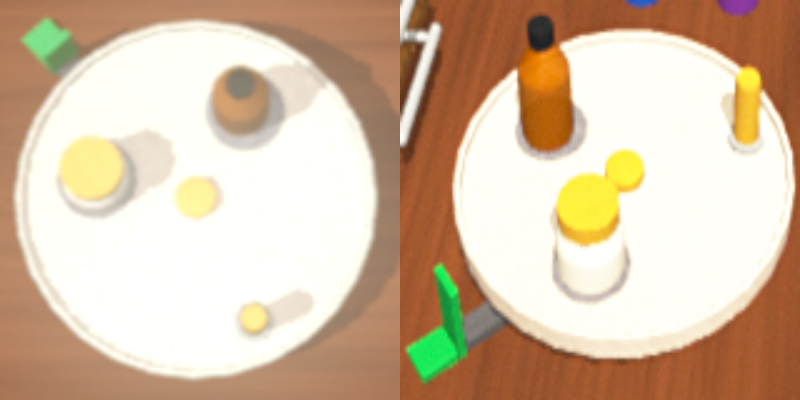

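The crop shows the knob top at about (319,239) in the top view and (338,228) in the side view. The hub is at (301,201.5) top and (290,258) side.

```bash
python3 - <<'E'
import pickle,numpy as np,cv2
from h import *
d=pickle.load(open("c0.pkl","rb"));T,S=d["top"],d["side"]
y=blobs(T["img"],(17,50,150),(32,255,255),(252,155,350,255),20);g=blobs(T["img"],(45,60,60),(85,255,255),(240,140,275,170),10)
print(y,g)
by=lambda u:min(y,key=lambda b:abs(b[0][0]-u))[0]
hub,knob=by(301),by(319.5)
H=tri(T,hub,S,(289.8,258));K=tri(T,knob,S,(338.8,229))
print("hub",H,"knob",K)
hubp=plane(T,*hub,.066);kp=plane(T,*knob,.114);print("planes",hubp,kp, plane(T,300.46,201.96,.074),plane(S,289.8,258,.066),plane(S,338.8,229,.114))
C=hubp[:2]
v=kp[:2]-C;print("knob r,ang",np.hypot(*v),np.degrees(np.arctan2(v[1],v[0])))
for n,p in(("top",plane(T,*g[0][0],.05)),("sidepost",plane(S,221.5,290,.066))):
    v=p[:2]-C;print(n,p,np.hypot(*v),np.degrees(np.arctan2(v[1],v[0])))
E
```

```text
[(array([268.2, 192.2]), array([258, 183,  21,  20, 331], dtype=int32)), (array([301. , 201.1]), array([295, 195,  13,  13, 139], dtype=int32)), (array([318.9, 239.2]), array([315, 235,   9,  10,  72], dtype=int32))] [(array([255.4, 153.3]), array([247, 146,  16,  16, 151], dtype=int32))]
hub [0.58416664 0.0493619  0.05828543] knob [0.47904302 0.00169168 0.11204332]
planes [0.58457707 0.04910784 0.066     ] [0.47917869 0.00168396 0.114     ] [0.58100655 0.05022912 0.074     ] [0.58116026 0.05723786 0.066     ] [0.47866654 0.00394085 0.114     ]
knob r,ang 0.11557614157086324 -155.7746896170409
top [0.71834434 0.17375871 0.05      ] 0.18284288448450758 42.979573540894364
sidepost [0.70709675 0.16432191 0.066     ] 0.16818249496609686 43.23984165516629
```

arm_command(travel=[[0.6,0.64,0],[0.6,0.64,0],[0.6,0.64,0],[0.6,0.64,0],[0.6,0.64,0],[0.6,0.64,0],[0.6,0.64,0],[0.6,0.64,0]], delta_rot=[[0,0,-0.153],[0,0,-0.153],[0,0,-0.153],[0,0,-0.153],[0,0,-0.153],[0,0,-0.153],[0,0,-0.153],[0,0,-0.153]], grip=1)

```text
time_s: 1.1
tcp_pos: [0.4633, -0.3326, 0.245]
eef_rot: [180.0, -0.0, -179.7]
contact_force: [-0.1, 0.3, -0.3]
gripper_width: 0.0876
gripper_force: 0.0
```

arm_command(travel=[[0.036,0.676,-0.04],[0.036,0.676,-0.04],[0.036,0.676,-0.04],[0.036,0.676,-0.04],[0.036,0.676,-0.04],[0.036,0.676,-0.04],[0.036,0.676,-0.04],[0.036,0.676,-0.04]], delta_rot=[[0,0,0],[0,0,0],[0,0,0],[0,0,0],[0,0,0],[0,0,0],[0,0,0],[0,0,0]])

```text
time_s: 2.1
tcp_pos: [0.4787, 0.0019, 0.2252]
eef_rot: [-180.0, -0.0, -180.0]
contact_force: [-0.1, -0.3, 0.1]
gripper_width: 0.0876
gripper_force: 0.0
```

```bash
python3 - <<'E'
from plant import r, viewer
import cv2,numpy as np,pickle
from h import *
d0=pickle.load(open("c0.pkl","rb"))
print("handle",tri(d0["top"],(352,127),d0["side"],(213,213)),tri(d0["top"],(305,127),d0["side"],(205,248)))
s=r.get_state();print(s["time_s"],s["tcp_pos"],s["eef_rot"],s["joints"])
w=viewer.capture("wrist");s2=viewer.capture("side");t=viewer.capture("top");print(w["mount"].round(4),w["camera_matrix"])
pickle.dump((s,w,s2,t),open("c1.pkl","wb"))
im=np.vstack([w["img"],np.hstack([cv2.resize(s2["img"],(320,240)),cv2.resize(t["img"],(320,240))])])
cv2.imwrite("pics/m1.png",cv2.resize(im,(533,600))[:,:,::-1])
E
```

```text
handle [ 0.79147204 -0.0885855   0.05465386] [0.78282976 0.03835949 0.05935849]
2.1 [0.47870766 0.00190632 0.22522167] [-1.79987908e+02 -2.67829064e-02 -1.79978328e+02] [ 2.38477362e+01  2.68725471e+00 -2.49814613e+01  2.72927794e-04
 -6.23606689e+01 -1.13826188e+02]
[[-7.000e-04 -9.701e-01 -2.428e-01  6.400e-02]
 [ 1.000e+00 -7.000e-04 -1.000e-04  5.000e-04]
 [-1.000e-04 -2.428e-01  9.701e-01 -1.394e-01]
 [ 0.000e+00  0.000e+00  0.000e+00  1.000e+00]] [[348.37734647   0.         321.98533584]
 [  0.         348.37734647 240.85237433]
 [  0.           0.           1.        ]]
```

View pics/m1.png

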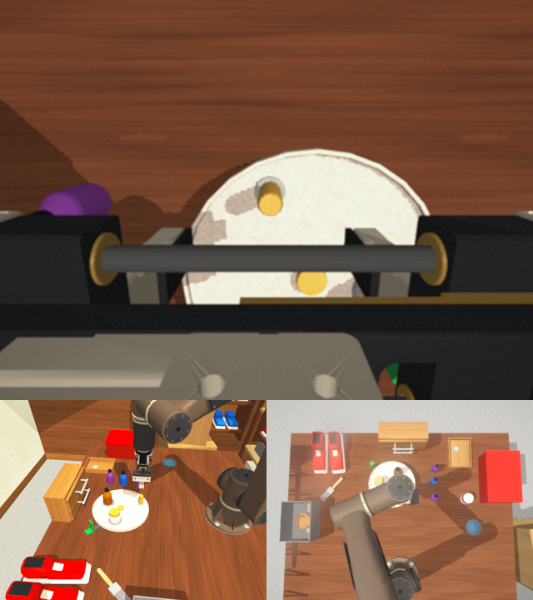

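The composite shows the wrist view with knob top near (324,245), hub near (374,335) and the crossbar at rows 294–324. In the side view the whole platter is visible. I'll refine the centre with the wrist image.

```bash
cat >> h.py <<'E'
from scipy.spatial.transform import Rotation as Ro
def wcam(w,s):
    M=np.eye(4);M[:3,:3]=Ro.from_euler('xyz',s["eef_rot"],degrees=True).as_matrix();M[:3,3]=s["tcp_pos"]
    I=np.linalg.inv(M@w["mount"]);return dict(camera_matrix=w["camera_matrix"],R=I[:3,:3],t=I[:3,3],img=w["img"])
E
python3 - <<'E'
import pickle,numpy as np,cv2
from h import *
d=pickle.load(open("c0.pkl","rb"));T,S=d["top"],d["side"]
s,w,s2,t=pickle.load(open("c1.pkl","rb"));W=wcam(w,s)
print(blobs(w["img"],(15,90,120),(35,255,255),(230,180,520,365),20))
print("green",blobs(w["img"],(45,120,40),(85,255,255),(400,300,560,480),20))
print("side now",blobs(s2["img"],(18,150,120),(35,255,255),(220,205,365,320),20))
print("expect knob,hub px",proj(W,np.array([.479,.002,.114])),proj(W,np.array([.5835,.05,.066])),"side",proj(S,np.array([.479,.002,.114])),proj(S,np.array([.5835,.05,.066])))
h=cv2.cvtColor(T["img"],cv2.COLOR_RGB2HSV)
for z in (0.074,): 
    # rim edges along central row/col
    g=cv2.cvtColor(T["img"],cv2.COLOR_RGB2GRAY).astype(int);print(g[202,240:252],g[202,350:364],g[140:156,300],g[250:264,300])
cv2.imwrite("pics/w1.png",cv2.resize(w["img"][180:380,230:480],(750,600),interpolation=2)[:,:,::-1])
E
```

```text
[(array([324.5, 239.2]), array([309, 218,  31,  41, 925], dtype=int32)), (array([373.8, 338.7]), array([356, 326,  37,  29, 893], dtype=int32))]
green [(array([472.2, 446.5]), array([464, 436,  15,  25, 254], dtype=int32))]
side now [(array([338.5, 237.5]), array([334, 226,  10,  24, 207], dtype=int32)), (array([278.6, 266.8]), array([263, 252,  34,  29, 580], dtype=int32))]
expect knob,hub px [321.55108274 242.93574741] [372.27122353 337.05233836] side [338.7106367  228.40810536] [289.22016117 255.61770774]
[145 144 144 148 191 240 242 223 231 252 254 254] [255 255 255 255 254 253 247 204 149 132 131 130 130 129] [144 143 145 148 150 155 200 245 242 244 254 254 254 254 254 254] [255 255 255 254 254 249 253 246 195 155 151 150 148 146]
```

View pics/w1.png

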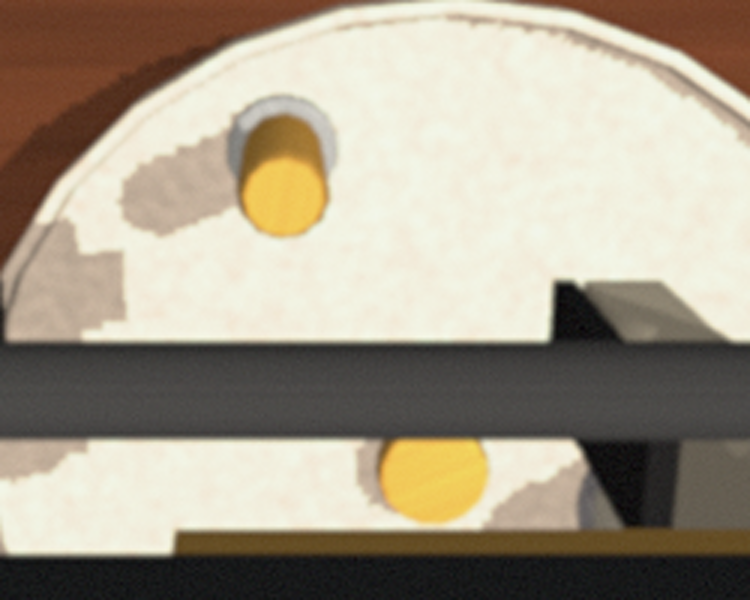

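arm_command(travel=[[0.001,0.002,-0.12],[0.001,0.002,-0.23],[0.001,0.002,-0.23],[0.001,0.002,-0.23]], delta_rot=[[0,0,0],[0,0,0],[0,0,0],[0,0,0]])

```text
time_s: 2.75
tcp_pos: [0.4807, 0.0033, 0.1121]
eef_rot: [-180.0, 0.1, -180.0]
contact_force: [0.8, -0.0, 0.8]
gripper_width: 0.0875
gripper_force: 0.0
```

arm_command(travel=[[0,0,0],[0,0,0],[0,0,0],[0,0,0],[0,0,0],[0,0,0]], delta_rot=[[0,0,0],[0,0,0],[0,0,0],[0,0,0],[0,0,0],[0,0,0]], grip=0, newtons=5)

```text
time_s: 3.5
tcp_pos: [0.4794, 0.0035, 0.1103]
eef_rot: [-180.0, -0.0, -180.0]
contact_force: [1.5, 0.3, 0.4]
gripper_width: 0.0334
gripper_force: 0.0
```

```bash
cat >> h.py <<'E'
C=np.array([.5835,.0505]);RK=.115;PARK=np.radians(42.5)
def P(th): return C+RK*np.array([np.cos(th),np.sin(th)])
def rows(p0,ths,p_end=None):
    print([[*( (P(t)-p0)/.5).round(3).tolist(),0] for t in ths])
E
python3 - <<'E'
from plant import r,viewer
from h import *
s=r.get_state();print(s["time_s"],s["tcp_pos"],s["contact_force"],s["gripper_width"],s["gripper_force"])
p0=s["tcp_pos"][:2]; v=p0-C;th0=np.arctan2(v[1],v[0]);print(np.hypot(*v),np.degrees(th0))
t=np.arange(1,21)/8
th=th0+np.where(t<=2,.35*t*t,1.4+1.4*(t-2))
rows(np.array([.4795,.003]),th);print(np.degrees(th[-1]))
c=viewer.capture("side")["img"];b=(220,195,370,320)
print(blobs(c,(18,150,120),(35,255,255),b,20))
h=cv2.cvtColor(c,cv2.COLOR_RGB2HSV);print(h[240,255:262],h[235:245,339],h[268,278])
print(blobs(c,(8,200,60),(14,255,200),b,20))
E
```

```text
3.5 [0.47940587 0.00347624 0.11031096] [1.47591092 0.3243915  0.42785554] 0.03336792879896464 0.0
0.11422268278385286 -155.68927454741808
[[-0.001, -0.001, 0], [0.001, -0.004, 0], [0.003, -0.01, 0], [0.007, -0.018, 0], [0.013, -0.027, 0], [0.021, -0.039, 0], [0.031, -0.052, 0], [0.044, -0.066, 0], [0.059, -0.08, 0], [0.078, -0.095, 0], [0.101, -0.108, 0], [0.127, -0.12, 0], [0.157, -0.129, 0], [0.191, -0.134, 0], [0.227, -0.134, 0], [0.266, -0.128, 0], [0.304, -0.114, 0], [0.339, -0.094, 0], [0.37, -0.069, 0], [0.396, -0.038, 0]]
-35.36813756994522
[(array([338.1, 247.2]), array([334, 246,   9,   4,  29], dtype=int32)), (array([278.6, 266.8]), array([263, 252,  34,  29, 579], dtype=int32))]
[[ 15 230 182]
 [ 15 240 182]
 [ 15 238 183]
 [ 16 251 186]
 [ 16 247 183]
 [ 15 234 184]
 [ 15 233 183]] [[ 21  59 221]
 [ 21  59 219]
 [ 22  43 246]
 [ 22  43 244]
 [ 23  41 244]
 [ 23  42 245]
 [ 22  50 238]
 [ 20  62 200]
 [ 20  55 184]
 [ 20  52 180]] [ 28 191 255]
[]
```

```bash
cat >> h.py <<'E'
def angs(c):
    """knob angle (deg) estimates from bottle body and from jar lid in side view"""
    im=c["img"];b=(200,190,380,325);out={}
    B=blobs(im,(11,215,60),(18,255,215),b,60)
    L=[x for x in blobs(im,(19,150,120),(35,255,255),b,60)]
    hp=proj(c,np.array([*C,.066]))
    for n,l,z,o in(("b",B,.095,2.2),("j",L,.110,-2.2)):
        out[n]=[]
        for x in l:
            p=plane(c,*x[0],z)[:2]-C;r_=np.hypot(*p)
            if .02<r_<.13: out[n].append((round(np.degrees(np.arctan2(p[1],p[0])-o)%360-360,1),round(r_,3),int(x[1][4])))
    return out
E
python3 - <<'E'
import pickle
from h import *
s,w,s2,t=pickle.load(open("c1.pkl","rb"))
print(angs(s2))
b=(200,190,380,325)
for x in blobs(s2["img"],(11,215,60),(18,255,215),b,30):print(x)
E
```

```text
{'b': [(np.float64(-137.8), np.float64(0.073), 363)], 'j': [(np.float64(-41.4), np.float64(0.109), 200), (np.float64(-150.3), np.float64(0.078), 578)]}
(array([257.4, 239.2]), array([247, 220,  21,  32, 363], dtype=int32))
```

arm_command(travel=[[0,0,0],[0,0,0],[0,0,0]], delta_rot=[[0,0,0],[0,0,0],[0,0,0]])

```text
time_s: 3.92
tcp_pos: [0.4794, 0.0035, 0.1103]
eef_rot: [-180.0, -0.0, -180.0]
contact_force: [-0.2, 0.2, -0.7]
gripper_width: 0.024
gripper_force: 5.0
```

```bash
python3 - <<'E'
import pickle
from h import *
s,w,s2,t=pickle.load(open("c1.pkl","rb"))
th=np.radians(-155.6)
for n,o in(("bottle",2.2),("jar",-2.2)):
    p=C+.085*np.array([np.cos(th+o),np.sin(th+o)])
    for z in(.054,.09,.114,.154):print(n,p.round(3),z,proj(s2,np.array([*p,z])).round(1),proj(t,np.array([*p,z])).round(1))
E
```

```text
bottle [0.657 0.009] 0.054 [260.1 244.3] [316.3 175. ]
bottle [0.657 0.009] 0.09 [258.9 232.6] [316.2 172.1]
bottle [0.657 0.009] 0.114 [258.1 224.6] [316.1 170.1]
bottle [0.657 0.009] 0.154 [256.7 210.6] [316.  166.5]
jar [0.601 0.134] 0.054 [275.6 286.9] [269.7 195.9]
jar [0.601 0.134] 0.09 [274.6 275.2] [268.2 193.6]
jar [0.601 0.134] 0.114 [274. 267.] [267.2 191.9]
jar [0.601 0.134] 0.154 [272.9 252.8] [265.5 189.1]
```

```bash
sed -i 's/("b",B,.095,2.2)/("b",B,.07,2.2)/' h.py; cat >> h.py <<'E'
def coast(th,w,t,I=.017):
    out=[]
    n=0;dt=.005
    for i in range(int(round(max(t)/dt))+1):
        out.append((th,w));th+=w*dt;w-=(.0018*w+.0006)/I*dt
    return np.array([out[int(round(x/dt))] for x in t])
E
python3 - <<'E'
from h import *
a=coast(np.radians(-35.37),1.4,np.arange(1,9)/8);print(np.degrees(a[:,0]),a[:,1])
rows(np.array([.6775,-.016]),a[:,0])
E
```

```text
[-25.42178537 -15.63580221  -6.00991692   3.45797602  12.76995447
  21.92806894  30.93434298  39.79077352] [1.37720398 1.35470776 1.3325074  1.31059901 1.28897875 1.26764283
 1.24658751 1.2258091 ]
[[0.02, 0.034, 0], [0.033, 0.071, 0], [0.041, 0.109, 0], [0.042, 0.147, 0], [0.036, 0.184, 0], [0.025, 0.219, 0], [0.009, 0.251, 0], [-0.011, 0.28, 0]]
```

arm_command(travel=[[-0.001,-0.001,0],[0.001,-0.004,0],[0.003,-0.01,0],[0.007,-0.018,0],[0.013,-0.027,0],[0.021,-0.039,0],[0.031,-0.052,0],[0.044,-0.066,0],[0.059,-0.08,0],[0.078,-0.095,0],[0.101,-0.108,0],[0.127,-0.12,0],[0.157,-0.129,0],[0.191,-0.134,0],[0.227,-0.134,0],[0.266,-0.128,0],[0.304,-0.114,0],[0.339,-0.094,0],[0.37,-0.069,0],[0.396,-0.038,0]], delta_rot=[[0,0,0],[0,0,0],[0,0,0],[0,0,0],[0,0,0],[0,0,0],[0,0,0],[0,0,0],[0,0,0],[0,0,0],[0,0,0],[0,0,0],[0,0,0],[0,0,0],[0,0,0],[0,0,0],[0,0,0],[0,0,0],[0,0,0],[0,0,0]])

```text
time_s: 6.42
tcp_pos: [0.6786, -0.0157, 0.1104]
eef_rot: [-180.0, 0.0, -180.0]
contact_force: [1.7, -2.0, 0.3]
gripper_width: 0.0235
gripper_force: 5.0
```

arm_command(travel=[[0.02,0.034,0],[0.033,0.071,0],[0.041,0.109,0],[0.042,0.147,0],[0.036,0.184,0],[0.025,0.219,0]], delta_rot=[[0,0,0],[0,0,0],[0,0,0],[0,0,0],[0,0,0],[0,0,0]], grip=1)

```text
time_s: 7.18
tcp_pos: [0.6894, 0.0953, 0.1104]
eef_rot: [180.0, -0.0, -180.0]
contact_force: [0.5, -0.4, -0.5]
gripper_width: 0.0776
gripper_force: 0.0
```

```bash
python3 - <<'E'
from plant import r,viewer
from h import *
import pickle
s=r.get_state();c=viewer.capture("side");w=viewer.capture("wrist");pickle.dump((s,c,w),open("c2.pkl","wb"))
v=s["tcp_pos"][:2]-C;print(s["time_s"],np.degrees(np.arctan2(v[1],v[0])),s["contact_force"],s["gripper_width"],angs(c))
print(blobs(w["img"],(15,90,80),(35,255,255),(180,200,520,365),20))
im=np.vstack([w["img"],np.hstack([cv2.resize(c["img"][180:340,190:400],(640,480))])])
cv2.imwrite("pics/m2.png",cv2.resize(im,(400,600))[:,:,::-1])
E
```

```text
7.175 22.936603438155473 [ 0.53561349 -0.36060057 -0.52856794] 0.07763750033901437 {'b': [(np.float64(-333.4), np.float64(0.083), 375)], 'j': [(np.float64(-336.9), np.float64(0.08), 336), (np.float64(-133.5), np.float64(0.051), 152)]}
[(array([339.6, 272.9]), array([ 317,  247,   51,   48, 1931], dtype=int32)), (array([511.3, 310.4]), array([492, 280,  28,  62, 690], dtype=int32)), (array([395.9, 359.6]), array([ 274,  352,  246,   12, 1882], dtype=int32))]
```

View pics/m2.png

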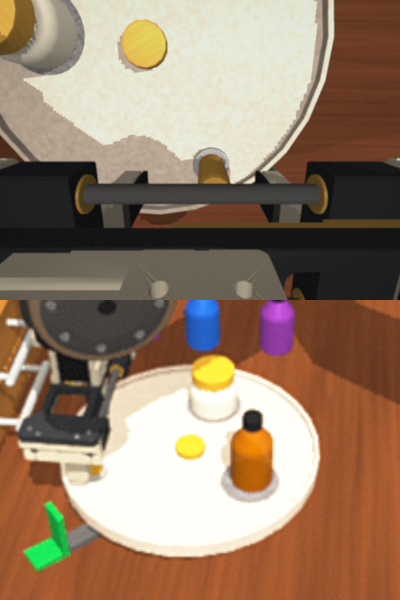

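The wrist view shows the knob base at (340,273), between the open fingers. The side view shows the bottle (26.6°) and jar (23.1°), which match the TCP angle of 22.9°.

```bash
python3 - <<'E'
from h import *
a=coast(np.radians(31.2),1.25,np.arange(1,9)/8);print(np.degrees(a[-1,0]),a[-1,1])
rows(np.array([.69,.0935]),a[:,0])
E
```

```text
98.2037129440605 1.0908833103833528
[[-0.037, 0.062, 0], [-0.062, 0.087, 0], [-0.089, 0.108, 0], [-0.119, 0.124, 0], [-0.15, 0.135, 0], [-0.182, 0.142, 0], [-0.214, 0.144, 0], [-0.246, 0.142, 0]]
```

arm_command(travel=[[-0.037,0.062,0],[-0.062,0.087,0],[-0.089,0.108,0],[-0.119,0.124,0],[-0.15,0.135,0],[-0.182,0.142,0],[-0.214,0.144,0],[-0.246,0.142,0]], delta_rot=[[0,0,0],[0,0,0],[0,0,0],[0,0,0],[0,0,0],[0,0,0],[0,0,0],[0,0,0]])

```text
time_s: 8.28
tcp_pos: [0.5658, 0.1649, 0.1104]
eef_rot: [180.0, 0.0, -180.0]
contact_force: [-0.3, -0.1, -0.9]
gripper_width: 0.0874
gripper_force: 0.0
```

```bash
cat > look.py <<'E'
from plant import r,viewer
from h import *
import pickle,sys
s=r.get_state();c=viewer.capture("side");w=viewer.capture("wrist");pickle.dump((s,c,w),open(f"c{sys.argv[1]}.pkl","wb"))
v=s["tcp_pos"][:2]-C;print(s["time_s"],s["tcp_pos"],np.degrees(np.arctan2(v[1],v[0])),s["contact_force"],s["gripper_width"],angs(c))
W=wcam(w,s);print(proj(W,np.array([*s["tcp_pos"][:2],.06])))
for b,st in blobs(w["img"],(15,90,80),(35,255,255),(180,200,480,320),20):
    p=plane(W,b[0],st[1],.065)[:2]-C
    print("wrist",b,st,np.degrees(np.arctan2(p[1],p[0])),np.hypot(*p))
E
python3 look.py 3
```

```text
8.275 [0.56583977 0.16485547 0.11039902] 98.77899010120352 [-0.28353938 -0.14310214 -0.89992083] 0.08737335030917036 {'b': [(np.float64(-260.0), np.float64(0.088), 205)], 'j': [(np.float64(-254.0), np.float64(0.083), 312)]}
[321.22247358 268.73612054]
wrist [318.2 267.8] [ 291  234   54   61 2626] 109.18465093798277 0.11936684069410312
```

```bash
python3 - <<'E'
s=open("look.py").read()
s=s.replace('''    p=plane(W,b[0],st[1],.065)[:2]-C''','''    p=np.array([plane(W,st[0]+st[2]/2,st[1],.06)[0]+.012,plane(W,st[0]+st[2]/2,280,.09)[1]])-C''')
open("look.py","w").write(s)
from h import *
a=coast(np.radians(105.8),1.08,np.arange(1,9)/8);print(np.degrees(a[-1,0]),a[-1,1])
rows(np.array([.567,.1645]),a[:,0])
E
```

```text
163.55904428749307 0.9379674181106137
[[-0.059, -0.017, 0], [-0.085, -0.031, 0], [-0.11, -0.048, 0], [-0.132, -0.067, 0], [-0.15, -0.089, 0], [-0.166, -0.113, 0], [-0.178, -0.137, 0], [-0.188, -0.163, 0]]
```

arm_command(travel=[[-0.059,-0.017,0],[-0.085,-0.031,0],[-0.11,-0.048,0],[-0.132,-0.067,0],[-0.15,-0.089,0],[-0.166,-0.113,0],[-0.178,-0.137,0],[-0.188,-0.163,0]], delta_rot=[[0,0,0],[0,0,0],[0,0,0],[0,0,0],[0,0,0],[0,0,0],[0,0,0],[0,0,0]])

```text
time_s: 9.38
tcp_pos: [0.4727, 0.0827, 0.1104]
eef_rot: [180.0, 0.0, -180.0]
contact_force: [0.3, -0.2, 0.5]
gripper_width: 0.0875
gripper_force: 0.0
```

```bash
python3 look.py 4
```

```text
9.375 [0.47268538 0.0826657  0.11040259] 163.81379003515525 [ 0.34766022 -0.16549659  0.51611989] 0.08747007895971147 {'b': [(np.float64(-189.4), np.float64(0.093), 354)], 'j': [(np.float64(-188.2), np.float64(0.087), 398), (np.float64(-133.5), np.float64(0.051), 153)]}
[321.22046319 268.72638917]
wrist [297.9 274.9] [ 270  250   51   45 1781] 169.8330682677328 0.11170691287284419
```

```bash
python3 - <<'E'
from h import *
a=coast(np.radians(173.7),.99,np.arange(1,11)/8,.019);print(np.degrees(a[-1,0]),a[-1,1])
rows(np.array([.473,.083]),a[:,0])
E
```

```text
239.22680303504802 0.8421797247220357
[[-0.009, -0.068, 0], [-0.007, -0.096, 0], [-0.002, -0.123, 0], [0.007, -0.148, 0], [0.018, -0.172, 0], [0.031, -0.195, 0], [0.047, -0.215, 0], [0.064, -0.233, 0], [0.083, -0.249, 0], [0.103, -0.263, 0]]
```

arm_command(travel=[[-0.009,-0.068,0],[-0.007,-0.096,0],[-0.002,-0.123,0],[0.007,-0.148,0],[0.018,-0.172,0],[0.031,-0.195,0],[0.047,-0.215,0],[0.064,-0.233,0],[0.083,-0.249,0],[0.103,-0.263,0]], delta_rot=[[0,0,0],[0,0,0],[0,0,0],[0,0,0],[0,0,0],[0,0,0],[0,0,0],[0,0,0],[0,0,0],[0,0,0]])

```text
time_s: 10.72
tcp_pos: [0.5252, -0.0485, 0.1103]
eef_rot: [-180.0, -0.0, -180.0]
contact_force: [-1.1, 0.7, 0.3]
gripper_width: 0.0876
gripper_force: 0.0
```

```bash
python3 look.py 5
```

```text
10.725 [ 0.52516592 -0.04851663  0.11030344] -120.50379219628695 [-1.13115219  0.69475667  0.31605631] 0.08760105997172546 {'b': [(np.float64(-120.1), np.float64(0.085), 351)], 'j': [(np.float64(-125.6), np.float64(0.08), 561)]}
[321.22896786 268.79772422]
wrist [326.9 274. ] [ 303  249   50   46 1838] -121.26885522509123 0.11191563833735642
```

```bash
python3 - <<'E'
from h import *
a=coast(np.radians(241.8),.82,np.arange(1,11)/8,.019);print(np.degrees(a[-1,0]),a[-1,1])
rows(np.array([.5245,-.0485]),a[:,0])
E
```

```text
295.8421625578675 0.691169231117945
[[0.03, -0.015, 0], [0.052, -0.022, 0], [0.074, -0.028, 0], [0.096, -0.031, 0], [0.118, -0.032, 0], [0.139, -0.031, 0], [0.16, -0.028, 0], [0.18, -0.023, 0], [0.2, -0.017, 0], [0.218, -0.009, 0]]
```

arm_command(travel=[[0.03,-0.015,0],[0.052,-0.022,0],[0.074,-0.028,0],[0.096,-0.031,0],[0.118,-0.032,0],[0.139,-0.031,0],[0.16,-0.028,0],[0.18,-0.023,0],[0.2,-0.017,0],[0.218,-0.009,0]], delta_rot=[[0,0,0],[0,0,0],[0,0,0],[0,0,0],[0,0,0],[0,0,0],[0,0,0],[0,0,0],[0,0,0],[0,0,0]])

```text
time_s: 12.08
tcp_pos: [0.6341, -0.0522, 0.1103]
eef_rot: [-180.0, -0.0, -180.0]
contact_force: [-0.2, 0.4, 0.6]
gripper_width: 0.0878
gripper_force: 0.0
```

```bash
python3 look.py 6
```

```text
12.075 [ 0.63407406 -0.05223254  0.11033488] -63.789501791390755 [-0.21465433  0.414162    0.64606846] 0.08776170852425234 {'b': [(np.float64(-66.8), np.float64(0.086), 391)], 'j': [(np.float64(-71.9), np.float64(0.086), 385), (np.float64(-133.5), np.float64(0.051), 153)]}
[321.2271394  268.77826769]
wrist [317.2 271. ] [ 290  241   54   54 2255] -66.20876235892217 0.1144483341242592
```

```bash
python3 - <<'E'
from h import *
a=coast(np.radians(295.8),.615,np.arange(1,11)/8,.016);print(np.degrees(a[-1,0]),a[-1,1])
rows(np.array([.6335,-.053]),a[:,0])
E
```

```text
335.3033536367029 0.49056034651423325
[[0.016, 0.008, 0], [0.03, 0.017, 0], [0.043, 0.027, 0], [0.056, 0.038, 0], [0.067, 0.049, 0], [0.078, 0.061, 0], [0.087, 0.073, 0], [0.095, 0.085, 0], [0.103, 0.098, 0], [0.109, 0.111, 0]]
```

arm_command(travel=[[0.016,0.008,0],[0.03,0.017,0],[0.043,0.027,0],[0.056,0.038,0],[0.067,0.049,0],[0.078,0.061,0],[0.087,0.073,0],[0.095,0.085,0],[0.103,0.098,0],[0.109,0.111,0]], delta_rot=[[0,0,0],[0,0,0],[0,0,0],[0,0,0],[0,0,0],[0,0,0],[0,0,0],[0,0,0],[0,0,0],[0,0,0]], grip=0, newtons=6)

```text
time_s: 13.42
tcp_pos: [0.6884, 0.0034, 0.1104]
eef_rot: [-180.0, 0.0, -180.0]
contact_force: [2.0, -0.9, -1.4]
gripper_width: 0.0236
gripper_force: 6.0
```

```bash
python3 - <<'E'
from h import *
from plant import r
s=r.get_state();print(s["gripper_width"],s["gripper_force"],s["contact_force"])
p0=np.array([.6335+.0545,-.053+.0555]);v=p0-C;th=np.arctan2(v[1],v[0]);D=PARK-th;print(np.degrees(th),D)
# constant .49 for t1 then constant decel over t2
w=.49;t=np.arange(1,29)/8
t2=1.6;t1=(D-w*t2/2)/w;print(t1,t1+t2)
x=np.where(t<t1,w*t,w*t1+w*np.minimum(t-t1,t2)-w/t2/2*np.minimum(t-t1,t2)**2)
rows(p0,th+x[:16]);p1=p0+.5*((P(th+x[15])-p0)/.5).round(3);print(p1);rows(p1,th+x[16:])
E
```

```text
0.02356250045534239 5.9998941762023605 [ 2.03286373 -0.93356558 -1.39203435]
-24.67074509459812 1.1723506629185672
1.5925523733031983 3.192552373303198
[[0.005, 0.013, 0], [0.01, 0.026, 0], [0.014, 0.04, 0], [0.017, 0.054, 0], [0.019, 0.067, 0], [0.021, 0.081, 0], [0.021, 0.096, 0], [0.021, 0.11, 0], [0.019, 0.124, 0], [0.017, 0.138, 0], [0.014, 0.151, 0], [0.01, 0.165, 0], [0.006, 0.178, 0], [0.001, 0.19, 0], [-0.005, 0.201, 0], [-0.01, 0.211, 0]]
[0.683 0.108]
[[-0.005, 0.009, 0], [-0.01, 0.016, 0], [-0.014, 0.022, 0], [-0.018, 0.028, 0], [-0.022, 0.032, 0], [-0.025, 0.035, 0], [-0.027, 0.038, 0], [-0.029, 0.039, 0], [-0.029, 0.04, 0], [-0.029, 0.04, 0], [-0.029, 0.04, 0], [-0.029, 0.04, 0]]
```

Knob caught at an opening of 23.6 mm. Now the drive to the park point.

arm_command(travel=[[0.005,0.013,0],[0.01,0.026,0],[0.014,0.04,0],[0.017,0.054,0],[0.019,0.067,0],[0.021,0.081,0],[0.021,0.096,0],[0.021,0.11,0],[0.019,0.124,0],[0.017,0.138,0],[0.014,0.151,0],[0.01,0.165,0],[0.006,0.178,0],[0.001,0.19,0],[-0.005,0.201,0],[-0.01,0.211,0]], delta_rot=[[0,0,0],[0,0,0],[0,0,0],[0,0,0],[0,0,0],[0,0,0],[0,0,0],[0,0,0],[0,0,0],[0,0,0],[0,0,0],[0,0,0],[0,0,0],[0,0,0],[0,0,0],[0,0,0]])

```text
time_s: 15.42
tcp_pos: [0.6832, 0.1098, 0.1104]
eef_rot: [179.9, 0.1, -180.0]
contact_force: [4.6, 1.6, -3.9]
gripper_width: 0.0237
gripper_force: 6.0
```

arm_command(travel=[[-0.005,0.009,0],[-0.01,0.016,0],[-0.014,0.022,0],[-0.018,0.028,0],[-0.022,0.032,0],[-0.025,0.035,0],[-0.027,0.038,0],[-0.029,0.039,0],[-0.029,0.04,0],[-0.029,0.04,0],[-0.029,0.04,0],[-0.029,0.04,0]], delta_rot=[[0,0,0],[0,0,0],[0,0,0],[0,0,0],[0,0,0],[0,0,0],[0,0,0],[0,0,0],[0,0,0],[0,0,0],[0,0,0],[0,0,0]])

```text
time_s: 16.92
tcp_pos: [0.6687, 0.1293, 0.1104]
eef_rot: [179.9, 0.0, -180.0]
contact_force: [3.9, 3.5, -3.1]
gripper_width: 0.0239
gripper_force: 6.0
```

```bash
python3 - <<'E'
from plant import r,viewer
from h import *
s=r.get_state();c=viewer.capture("side");w=viewer.capture("wrist");t=viewer.capture("top")
v=s["tcp_pos"][:2]-C;print(s["time_s"],s["tcp_pos"],np.hypot(*v),np.degrees(np.arctan2(v[1],v[0])),s["contact_force"],s["gripper_width"],angs(c))
im=np.vstack([w["img"],np.hstack([cv2.resize(c["img"][180:340,190:400],(320,240)),cv2.resize(t["img"],(320,240))])])
cv2.imwrite("pics/m3.png",cv2.resize(im,(533,600))[:,:,::-1])
E
```

```text
16.925 [0.66865287 0.1293386  0.11044204] 0.11604540737534065 42.794990368178816 [ 3.85259118  3.54109621 -3.14127198] 0.023881890761060284 {'b': [(np.float64(-315.0), np.float64(0.083), 355)], 'j': [(np.float64(-323.7), np.float64(0.07), 160), (np.float64(-133.5), np.float64(0.051), 151)]}
```

View pics/m3.png

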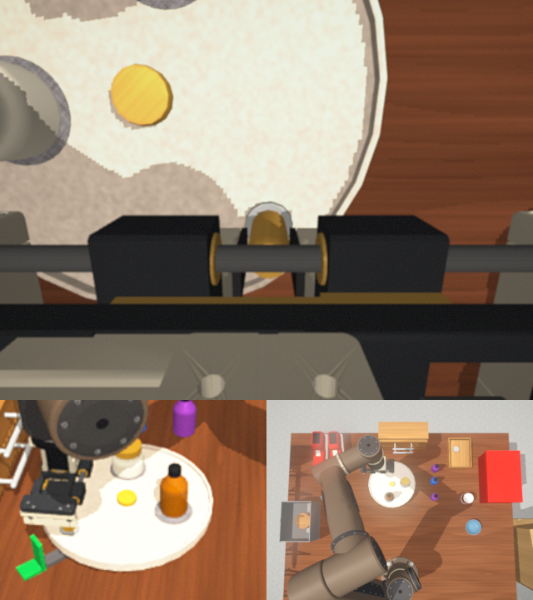

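The knob base is seen at about (322,285) in the wrist image, between the closed pads. The side view shows it at the green post, with both the bottle and the jar standing on felt. Release and rise.

arm_command(travel=[[0,0,0],[0,0,0],[0,0,0],[0,0,0],[0,0,0],[0,0,0],[0,0,0],[0,0,0]], delta_rot=[[0,0,0],[0,0,0],[0,0,0],[0,0,0],[0,0,0],[0,0,0],[0,0,0],[0,0,0]], grip=1)

```text
time_s: 18.08
tcp_pos: [0.6684, 0.1285, 0.1104]
eef_rot: [180.0, -0.0, -180.0]
contact_force: [-0.4, -0.9, -0.6]
gripper_width: 0.0874
gripper_force: 0.0
```

arm_command(travel=[[0,0,0.06],[0,0,0.14],[0,0,0.24],[0,0,0.3],[-0.1,-0.1,0.3],[-0.2,-0.2,0.3],[-0.3,-0.3,0.3],[-0.4,-0.4,0.3],[-0.4,-0.5,0.3],[-0.4,-0.6,0.3],[-0.4,-0.7,0.3],[-0.4,-0.8,0.3],[-0.4,-0.8,0.3],[-0.4,-0.8,0.3]], delta_rot=[[0,0,0],[0,0,0],[0,0,0],[0,0,0],[0,0,0],[0,0,0],[0,0,0],[0,0,0],[0,0,0],[0,0,0],[0,0,0],[0,0,0],[0,0,0],[0,0,0]])

```text
time_s: 19.82
tcp_pos: [0.4682, -0.2715, 0.2602]
eef_rot: [180.0, -0.0, 180.0]
contact_force: [-0.4, 0.7, 0.8]
gripper_width: 0.0875
gripper_force: 0.0
```

```bash
python3 - <<'E'
from plant import r,viewer
from h import *
c=viewer.capture("side");t=viewer.capture("top");print(r.get_state()["time_s"],angs(c))
for b in blobs(t["img"],(17,50,150),(32,255,255),(240,140,365,265),20):
    p=plane(t,*b[0],.114)[:2]; v=p-C; print(b[0],p,np.hypot(*v),np.degrees(np.arctan2(v[1],v[0])))
print(blobs(t["img"],(45,60,60),(85,255,255),(240,140,275,170),10))
im=np.hstack([cv2.resize(t["img"][130:270,235:375],(400,400)),cv2.resize(c["img"][190:330,190:380],(400,400))]);cv2.imwrite("pics/m4.png",im[:,:,::-1])
E
```

```text
19.925 {'b': [(np.float64(-329.7), np.float64(0.083), 375)], 'j': [(np.float64(-333.7), np.float64(0.08), 341), (np.float64(-195.0), np.float64(0.121), 215), (np.float64(-133.8), np.float64(0.051), 154)]}
[280.5 161. ] [0.68123332 0.10028829] 0.10968443548774291 26.99566275853494
[338.9 203.8] [ 0.56983339 -0.04952623] 0.10095554912275027 -97.78016184573572
[301.  201.1] [0.57690535 0.04730918] 0.007326031169118143 -154.1799833401205
[(array([255.4, 153.3]), array([247, 146,  16,  16, 151], dtype=int32))]
```

View pics/m4.png

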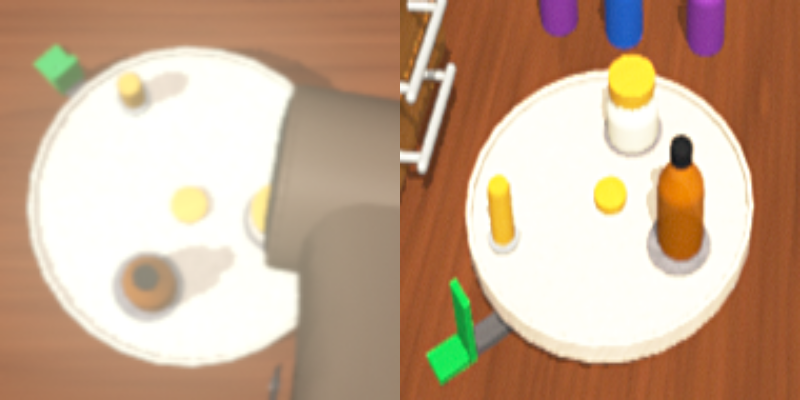

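The platter is now at about 27°: the knob is clear of the green post by some 15°, kicked on release because the pads opened partly along the tangent. I'll turn the tool so that the pads open radially, +132.5° to stay within joint 6's range, then mend it.

arm_command(travel=[[0,0,0],[0,0,0],[0,0,0],[0,0,0],[0,0,0],[0,0,0],[0,0,0],[0,0,0],[0,0,0]], delta_rot=[[0,0,0.99],[0,0,0.99],[0,0,0.99],[0,0,0.99],[0,0,0.99],[0,0,0.99],[0,0,0.99],[0,0,0.99],[0,0,0.99]])

```text
time_s: 21.05
tcp_pos: [0.4688, -0.2702, 0.2607]
eef_rot: [-180.0, -0.0, -90.5]
contact_force: [0.5, -0.4, -0.4]
gripper_width: 0.0873
gripper_force: 0.0
```

```bash
cat > chk.py <<'E'
from plant import r,viewer
from h import *
s=r.get_state();print(s["time_s"],s["tcp_pos"],s["eef_rot"],s["joints"].round(0),s["contact_force"])
c=viewer.capture("side");t=viewer.capture("top");print(angs(c))
for b in blobs(t["img"],(17,50,150),(32,255,255),(240,140,365,265),20):
    p=plane(t,*b[0],.114)[:2]; v=p-C; print(b[0],p,np.hypot(*v),np.degrees(np.arctan2(v[1],v[0])))
E
python3 chk.py
```

```text
21.05 [ 0.46882312 -0.27018395  0.26073376] [-1.79959745e+02 -1.76150658e-03 -9.05342646e+01] [ -9.   7. -15.  -0. -68.   9.] [ 0.54614882 -0.41951736 -0.40260794]
{'b': [(np.float64(-330.6), np.float64(0.083), 381)], 'j': [(np.float64(-334.7), np.float64(0.081), 344), (np.float64(-195.7), np.float64(0.121), 218), (np.float64(-133.8), np.float64(0.051), 154)]}
[280.9 160.8] [0.6817563  0.09926165] 0.10969046586571683 26.393823832786396
[337.6 201.9] [ 0.57473924 -0.04622742] 0.09712334828993803 -95.17525142494384
[301.  201.1] [0.57690535 0.04730918] 0.007326031169118143 -154.1799833401205
```

arm_command(travel=[[0.435,0.75,0],[0.435,0.75,0],[0.435,0.75,0],[0.435,0.75,0],[0.435,0.75,0],[0.435,0.75,0],[0.435,0.75,0],[0.435,0.75,0],[0.435,0.75,0],[0.435,0.75,0],[0.435,0.75,0]], delta_rot=[[0,0,0.482],[0,0,0.482],[0,0,0.482],[0,0,0.482],[0,0,0.482],[0,0,0.482],[0,0,0.482],[0,0,0.482],[0,0,0.482],[0,0,0.482],[0,0,0.482]])

```text
time_s: 22.52
tcp_pos: [0.6857, 0.1026, 0.2611]
eef_rot: [-180.0, -0.0, -47.6]
contact_force: [-0.7, -0.2, 0.0]
gripper_width: 0.0879
gripper_force: 0.0
```

```bash
python3 chk.py; python3 - <<'E'
from plant import r,viewer
from h import *
s=r.get_state();w=viewer.capture("wrist");W=wcam(w,s)
print("expected knob px",proj(W,np.array([.686,.1027,.114])))
print(blobs(w["img"],(15,90,100),(35,255,255),(180,100,520,330),100))
cv2.imwrite("pics/w5.png",w["img"][:,:,::-1])
E
```

```text
22.525 [0.68567841 0.10259524 0.26107965] [-1.79955709e+02 -1.89610240e-02 -4.75625754e+01] [ 25.  22.   5.   0. -73.  18.] [-0.65828323 -0.18557587  0.04992116]
{'b': [(np.float64(-330.8), np.float64(0.083), 380)], 'j': [(np.float64(-334.7), np.float64(0.081), 345), (np.float64(-195.7), np.float64(0.121), 217), (np.float64(-133.8), np.float64(0.051), 154)]}
[301.  201.1] [0.57690535 0.04730918] 0.007326031169118143 -154.1799833401205
[332.6 203.7] [ 0.57010887 -0.03343079] 0.08499235185919267 -99.0651171442989
expected knob px [323.18555088 233.25241031]
[(array([509.2, 207.5]), array([ 495,  179,   25,   58, 1065], dtype=int32)), (array([320.6, 226.7]), array([308, 209,  26,  35, 720], dtype=int32)), (array([430.3, 250.9]), array([413, 234,  36,  35, 976], dtype=int32))]
```

View pics/w5.png

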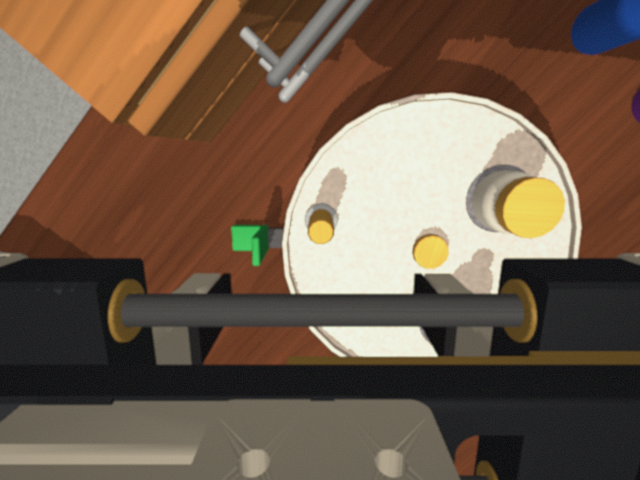

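The wrist view shows the knob top at (320,231), hub at (431,251), green tongue at about (249,238), post at (257,250), all clear and at rest.

```bash
python3 - <<'E'
from plant import r,viewer
from h import *
s=r.get_state();w=viewer.capture("wrist");W=wcam(w,s)
k=plane(W,320.5,231.5,.114);hb=plane(W,430.8,251,.066);print("knob",k,"hub",hb)
a=lambda p:(np.hypot(*(p[:2]-hb[:2])),np.degrees(np.arctan2(*(p[:2]-hb[:2])[::-1])))
print(a(k))
for n,u,v,z in(("tongue",250,238.5,.004),("strip",275,237,.004),("posttop",257,251,.066)):print(n,plane(W,u,v,z),a(plane(W,u,v,z)))
m=cv2.inRange(cv2.cvtColor(w["img"],cv2.COLOR_RGB2HSV),(45,80,40),(85,255,255))
for y in range(224,270,3):
    x=np.flatnonzero(m[y,220:290]); print(y,(x.min()+220,x.max()+220) if len(x) else "",end=";")
E
```

```text
knob [0.68874173 0.10323424 0.114     ] hub [0.58718424 0.05184564 0.066     ]
(np.float64(0.11381876277486727), np.float64(26.839637261283823))
tongue [0.72789842 0.18352355 0.004     ] (np.float64(0.1927162424298191), np.float64(43.09997991510407))
strip [0.70746582 0.16240713 0.004     ] (np.float64(0.16337533509197064), np.float64(42.58887495948742))
posttop [0.7150131  0.16865627 0.066     ] (np.float64(0.17316160397051342), np.float64(42.421218016615796))
224 ;227 (np.int64(231), np.int64(268));230 (np.int64(232), np.int64(267));233 (np.int64(232), np.int64(267));236 (np.int64(232), np.int64(267));239 (np.int64(232), np.int64(267));242 (np.int64(232), np.int64(267));245 (np.int64(232), np.int64(267));248 (np.int64(233), np.int64(267));251 (np.int64(251), np.int64(266));254 (np.int64(252), np.int64(264));257 (np.int64(252), np.int64(263));260 (np.int64(252), np.int64(261));263 (np.int64(252), np.int64(260));266 ;269 ;
```

arm_command(travel=[[0.003,0.001,-0.1],[0.003,0.001,-0.2],[0.003,0.001,-0.28],[0.003,0.001,-0.3],[0.003,0.001,-0.3]], delta_rot=[[0,0,0],[0,0,0],[0,0,0],[0,0,0],[0,0,0]])

```text
time_s: 23.35
tcp_pos: [0.6878, 0.1039, 0.1108]
eef_rot: [180.0, -0.0, -47.5]
contact_force: [-0.2, -0.0, 0.8]
gripper_width: 0.0875
gripper_force: 0.0
```

arm_command(travel=[[0,0,0],[0,0,0],[0,0,0],[0,0,0],[0,0,0],[0,0,0],[0,0,0],[0,0,0],[0,0,0],[0,0,0]], delta_rot=[[0,0,0],[0,0,0],[0,0,0],[0,0,0],[0,0,0],[0,0,0],[0,0,0],[0,0,0],[0,0,0],[0,0,0]], grip=0, newtons=5)

```text
time_s: 24.6
tcp_pos: [0.6871, 0.1038, 0.1103]
eef_rot: [180.0, 0.0, -47.5]
contact_force: [-2.0, -1.1, 1.6]
gripper_width: 0.0239
gripper_force: 5.0
```

```bash
python3 - <<'E'
import h
from h import *
from plant import r
s=r.get_state();print(s["tcp_pos"],s["contact_force"],s["gripper_width"])
h.C=np.array([.585,.0515]);p0=np.array([.6875,.1035])
v=p0-h.C;th=np.arctan2(*v[::-1]);print(np.degrees(th),np.hypot(*v))
x=np.arange(1,13)/12;x=np.minimum(x,1);x=x*x*(3-2*x)
h.rows(p0,th+(np.radians(42.6)-th)*x)
E
```

```text
[0.68709545 0.10377105 0.11025725] [-1.97536894 -1.05743658  1.64106439] 0.02385629392988879
26.89945854432118 0.1149358516738794
[[-0.0, 0.001, 0], [-0.002, 0.004, 0], [-0.005, 0.009, 0], [-0.008, 0.014, 0], [-0.012, 0.021, 0], [-0.016, 0.027, 0], [-0.021, 0.033, 0], [-0.025, 0.039, 0], [-0.029, 0.044, 0], [-0.033, 0.048, 0], [-0.035, 0.051, 0], [-0.036, 0.052, 0]]
```

arm_command(travel=[[0,0.001,0],[-0.002,0.004,0],[-0.005,0.009,0],[-0.009,0.014,0],[-0.013,0.02,0],[-0.017,0.026,0],[-0.022,0.032,0],[-0.026,0.038,0],[-0.03,0.043,0],[-0.034,0.047,0],[-0.036,0.05,0],[-0.037,0.051,0],[-0.037,0.051,0],[-0.037,0.051,0],[-0.037,0.051,0],[-0.037,0.051,0]], delta_rot=[[0,0,0],[0,0,0],[0,0,0],[0,0,0],[0,0,0],[0,0,0],[0,0,0],[0,0,0],[0,0,0],[0,0,0],[0,0,0],[0,0,0],[0,0,0],[0,0,0],[0,0,0],[0,0,0]], newtons=3)

```text
time_s: 26.6
tcp_pos: [0.6691, 0.1296, 0.1104]
eef_rot: [-180.0, -0.0, -47.5]
contact_force: [3.2, 2.0, -3.8]
gripper_width: 0.0236
gripper_force: 3.0
```

arm_command(travel=[[0,0,0],[0,0,0],[0,0,0],[0,0,0],[0,0,0],[0,0,0],[0,0,0],[0,0,0]], delta_rot=[[0,0,0],[0,0,0],[0,0,0],[0,0,0],[0,0,0],[0,0,0],[0,0,0],[0,0,0]], grip=1)

```text
time_s: 27.6
tcp_pos: [0.6689, 0.1295, 0.1103]
eef_rot: [180.0, 0.0, -47.5]
contact_force: [-0.1, 0.4, -0.8]
gripper_width: 0.0874
gripper_force: 0.0
```

```bash
cat > kn.py <<'E'
from plant import r,viewer
from h import *
s=r.get_state();w=viewer.capture("wrist");c=viewer.capture("side")
print(s["time_s"],s["tcp_pos"],s["contact_force"],angs(c)["b"])
print([ (b,st) for b,st in blobs(w["img"],(15,90,80),(35,255,255),(180,150,520,340),100)])
E
python3 kn.py
```

```text
27.6 [0.66892475 0.1294852  0.11033456] [-0.05716649  0.40008313 -0.81128701] [(np.float64(-315.1), np.float64(0.083), 358)]
[(array([503. , 259.4]), array([490, 240,  30,  49, 642], dtype=int32)), (array([321.6, 274.7]), array([ 298,  250,   48,   45, 1707], dtype=int32)), (array([511.7, 287. ]), array([501, 280,  19,  17, 215], dtype=int32)), (array([321.4, 327.7]), array([309, 326,  27,   5, 106], dtype=int32)), (array([513.4, 332.3]), array([505, 327,  15,  13, 144], dtype=int32))]
```

arm_command(travel=[[0,0,0],[0,0,0],[0,0,0],[0,0,0]], delta_rot=[[0,0,0],[0,0,0],[0,0,0],[0,0,0]])

```text
time_s: 28.2
tcp_pos: [0.669, 0.1295, 0.1104]
eef_rot: [180.0, -0.0, -47.5]
contact_force: [0.5, 0.5, 0.3]
gripper_width: 0.0876
gripper_force: 0.0
```

```bash
python3 kn.py
```

```text
28.2 [0.66896176 0.12946891 0.11037726] [0.48731118 0.49021471 0.26754374] [(np.float64(-314.9), np.float64(0.083), 357)]
[(array([502.9, 260. ]), array([490, 240,  30,  50, 669], dtype=int32)), (array([321.6, 274.7]), array([ 298,  250,   48,   45, 1704], dtype=int32)), (array([511.9, 286.9]), array([502, 280,  18,  16, 201], dtype=int32)), (array([321.4, 327.7]), array([309, 326,  27,   5, 106], dtype=int32)), (array([513.6, 332.3]), array([505, 327,  15,  13, 136], dtype=int32))]
```

At rest. Rise straight up and check once more.

arm_command(travel=[[0,0,0.03],[0,0,0.1],[0,0,0.2],[0,0,0.3],[0,0,0.3],[0,0,0.3],[0,0,0.3]], delta_rot=[[0,0,0],[0,0,0],[0,0,0],[0,0,0],[0,0,0],[0,0,0],[0,0,0]])

```text
time_s: 29.18
tcp_pos: [0.6684, 0.1293, 0.2594]
eef_rot: [179.9, 0.0, -47.5]
contact_force: [0.6, -0.2, -0.3]
gripper_width: 0.0878
gripper_force: 0.0
```

```bash
python3 - <<'E'
from plant import r,viewer
from h import *
s=r.get_state();w=viewer.capture("wrist");W=wcam(w,s);print(s["time_s"])
for b,st in blobs(w["img"],(15,90,100),(35,255,255),(180,100,520,340),100):print(b,st)
m=cv2.inRange(cv2.cvtColor(w["img"],cv2.COLOR_RGB2HSV),(45,80,40),(85,255,255))
print(cv2.boundingRect(m))
hp=[b for b in blobs(w["img"],(15,90,100),(35,255,255),(380,150,480,290),100)][0]
kb=min(blobs(w["img"],(15,90,100),(35,255,255),(180,100,400,290),100),key=lambda b:abs(b[0][0]-322))
hub=plane(W,*hp[0],.066);st=kb[1];k=plane(W,st[0]+st[2]/2-.5,st[1]+st[3]-st[2]/2,.114)
x,y,ww,hh=cv2.boundingRect(m);tg=plane(W,x+ww/2,y+11.5,.004)
for n,p in(("k",k),("t",tg)):
    v=p[:2]-hub[:2];print(n,p,np.hypot(*v),np.degrees(np.arctan2(v[1],v[0])))
cv2.imwrite("pics/w6.png",w["img"][:,:,::-1])
E
```

```text
29.175
[506.2 150.5] [ 488  118   32   64 1542]
[437.8 220.5] [ 420  203   37   36 1044]
[320.8 226.9] [308 210  26  34 725]
(233, 198, 39, 38)
k [0.67142434 0.12896632 0.114     ] 0.11380984841877881 42.33290307369754
t [0.72939958 0.1809791  0.004     ] 0.19169598051349557 42.1558047606404
```

View pics/w6.png

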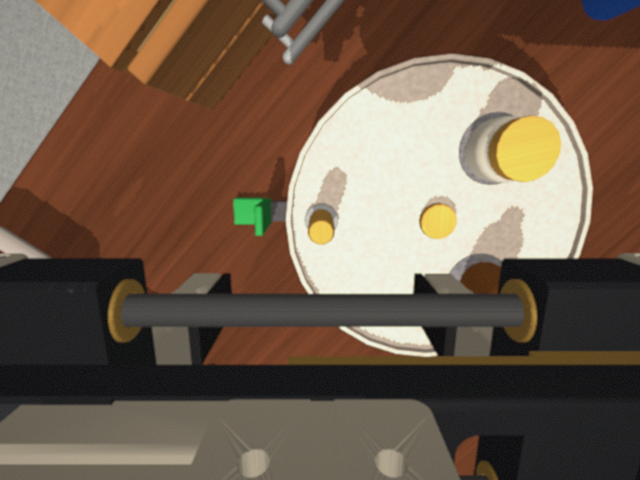

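The wrist view shows the knob top at (320,231), in line with the hub at (438,220) and the green pointer at (252,213). Knob and pointer angles agree within 0.2°. The jar stands on its felt, and the part of the bottle in view is on its own felt. The gripper is clear, so I'm handing in.

```bash
python3 -c "
from plant import close_job
print(close_job())"
```

```text
the job is handed in; nothing more can be done
None
```

I handed the job in with the platter at rest, the knob in line with the green pointer (within about 0.2°), and the arm clear. The knob was shadowed for about 5.5 s of free coasting, always above about 0.6 rad/s. The first release nudged the platter about 15° off the pointer, so I caught it again and re-parked it. The hand-in returned no verdict.

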